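# Take the blue filter out of the microscope lamp

### The arm

A 6-joint arm with a two-finger parallel gripper is mounted at the origin on the work surface. World frame = base frame: x ahead of the robot, y to its left, z up, the work surface at z = 0. Lengths are in mm, angles in rad, forces in N, time in s.
With the tool pointing down it reaches from about 400 to 925 mm from the base axis. Payload 12.5 kg.
Tool frame: the origin (TCP) lies midway between the tips of the shut fingers; the grasp point (between the pads) lies 19 mm behind it; z points along the fingers, y is the line along which they close (so a half turn about z gives the same grasp; the last joint's range is limited). The gripper opens to 95 mm and grips with 3 to 60 N. Pads are 20 mm wide; open, the fingers measure 119 mm over their backs; the gripper's body (75 mm by 180 mm) begins 59 mm behind the grasp point.
Start: joints at [-1.412, 0.491, 1.559, -0, 1.092, -0.106], TCP at [163.595, -603.227, 214.661] pointing down, gripper open.
Joint ranges: [-3.1, 3.1], [-0.84, 2.19], [0.05, 2.79], [-1.13, 4.28], [0.06, 2.93], [-2.69, 2.69]. Speed limits (rad/s): [2.22, 2.22, 2.79, 3.14, 3.14, 3.14].

### API

Orientations are given as [roll, pitch, yaw] about the fixed x, y, z axes, in that order (R = Rz(yaw) Ry(pitch) Rx(roll)).
In Python, from cell import state, read_camera, camera_info, env gives the robot as it stands.
- The arm moves only by the tool move_arm, never from a script. Its argument "commands" is a list of rows, each a list of 3 entries, a list of its own where there are three numbers: the shift along the world's x, y, z in cm, then the turn, a rotation vector about the world's x, y, z in degrees, then the opening, from 0 (shut) to 1 (fully open). A call has 1 to 10 rows; each row shifts and turns the commanded pose from where the row before left it; what a row does not reach is not made up. A row lasts 1/10 s, in which the tool goes at most 50 mm and 8.59 degrees, less where a joint would pass 70% of its speed; a pose out of reach is approached as far as the arm can. A call with a gripper value outside its range is refused whole. The fingers move at their own pace and stop on an object; the grip force is fixed at half the most. Time passes only in rows, so rows that do not move let the fingers close. It gives the time, the measured TCP pose, the force, the opening and the grip force at its end, in the units of the state.
- state(): the state, without advancing time (a new reading comes with each control period).
- read_camera(name): name is "scene" or "top" or "wrist"; returns the picture (480x640x3 uint8, blue, green, red); there is no depth.
- camera_info(name): a dict with "K" (3x3 intrinsics, pixels), "cam_to_world" (4x4, takes a point from camera to world coordinates). Camera axes: x right, y down, z forward; pixel columns grow to the right and rows downward; lengths in mm; the calibration is good to about 2 mm. A picture is of the moment at which its call begins: read the wrist's pose just before it. camera_info takes no time and is no camera call; for the wrist camera it gives the pose at the moment of the call.
- env.job_done(): hands the job in; it is judged then, once.
The state is a dict: "t": time; "joints": joint angles; "qvel": joint speeds; "tau": joint torques, N m; "eef_pos": TCP position; "tcp_rot": TCP orientation; "ft_force": force on the tool from outside, world axes, zero at the start; "moment": the same for the moment, N m; "opening": opening from 0.0 (shut) to 1.0 (fully open); "grip_force": force on a finger pad.
Only numpy, scipy, OpenCV 4.12 (cv2) and the standard library are available. Lean on these libraries where they do the work, as an engineer would, in place of code of your own. Each camera call takes 0.05 s, during which the arm holds its last target. There are 200 camera calls.

### The job

Unlock the blue bayonet filter in the lamp box's sloping face by turning it anticlockwise by its grip bar until the bar points at the red marks, and lift it straight out. Set it down upright in the empty filter tray, press it lightly down with the gripper so that it sits flat in the recess, and let go. Leave the other tray's green filter, the jar and the specimen puck alone.

Things in the scene. Friction and masses are not known exactly. Their poses are not given: they have to be found in the camera images.
- lamp: white lamp box, fixed, 190 mm long, 150 wide, 112 high. Its face on the robot's side slopes at 25 deg to the desk and carries the port. Origin: centre of the port's floor on the slope, 85 mm above the desk; x up the slope, away from the robot; z straight out of the slope. The box reaches 60 mm level from here to its front, 135 mm to its back; nothing stands above the slope but the port.
- port: bayonet port: aluminium collar, outer radius 36 mm, 18 mm high, bore radius 24 mm. Origin: centre of its floor, on the bayonet axis, about 85 mm above the desk. z: the bayonet axis, straight out of the slope, 25 deg from vertical, leaning to the robot's side. x: towards a red mark (the other is at -x). The locked filter has about 2 mm of play along z and sideways.
- red_mark (a point): one of two red marks on the collar's rim, 32.5 mm from its axis, 18 mm up, opposite each other. With the filter's bar in line with them the lugs stand in slots and the filter lifts out along the port's z (within 8 deg either way). Stops end the anticlockwise turn about 6 deg past the marks and the clockwise turn 75 deg before them.
- filter_mid (a point): blue filter, 120 g: black barrel 44 across, 22 high, two lugs at its foot (54 across, along x), on top a blue grip bar 40 (x) x 12 (y) x 30 high. Point: on its axis, 26 above its underside, 26 below the bar's top. z: axis, out of the port. Starts resting on the port's floor, locked, bar 48 to 72 deg clockwise of the marks; only friction resists turning. Half-turn symmetric.
- tray_floor (a point): the empty tray: grey plate 100 x 100 x 16 mm, fixed, with a round recess 64 mm in diameter and 8 mm deep in its middle. The point is the centre of the recess's floor, 8 mm above the desk; z up. The filter may stand in it at any yaw.
- tray_full: the other tray, alike, holding a green filter; origin under its middle. Which side each tray stands on varies.
- spare_mid (a point): bystander: green filter, same shape as the blue one, standing in the other tray; point half-way up its axis.
- jar_mid (a point): bystander: amber jar with a white cap, 56 mm in diameter, 85 mm high, standing; point half-way up. The jar and the puck may change sides.
- puck_mid (a point): bystander: black specimen puck, 32 mm in diameter, 22 mm high, standing on the desk; point at its centre.
Not all that is in view belongs to the job. What is shaped like the part that bears filter_mid but orange is not meant. What is shaped like the part that bears tray_floor but brown is not meant.

How it is judged (in metres and radians):
On the way, in this order (a step that is already met when the one before it is completed fails the run):
1. the filter is turned to the red marks (within 0.17 rad) while still down in the port (angle between the x axis of filter_mid and the x axis of port, either way round below 0.17 rad and z of filter_mid in the frame of port below 0.034 m and distance between filter_mid and port below 0.036 m), for 0.1 s.
2. the filter is lifted out of the port (its underside 30 mm or more above the port's floor) (distance between filter_mid and port above 0.056 m), for 0.1 s.
3. the filter is pressed down in the empty tray's recess by the gripper (3 N or more on the tray, its weight included) (horizontal distance between filter_mid and tray_floor below 0.012 m and z of filter_mid in the frame of tray_floor below 0.029 m and contact force between the fingers and filter above 0.5 N and contact force between filter and tray above 3 N), for 0.1 s.
At the end, for the whole second after the job is handed in: The blue filter stands in the empty tray's recess, bar up, its underside within 2 mm of the recess floor, level within 0.06 rad, centred within 10 mm, at rest and released (horizontal distance between filter_mid and tray_floor below 0.01 m and z of filter_mid in the frame of tray_floor between 0.023 and 0.028 m and angle between filter_mid's own z axis and vertical below 0.06 rad and linear speed of filter below 0.02 m/s); the robot touches nothing.
It fails at once if the green filter is moved more than 15 mm or tipped (distance of spare_mid from where it was at the start of the episode above 0.015 m or angle between spare_mid's own z axis and vertical above 0.3 rad).
It fails at once if the jar is moved more than 30 mm or tipped (distance of jar_mid from where it was at the start of the episode above 0.03 m or angle between jar_mid's own z axis and vertical above 0.3 rad).
It fails at once if the specimen puck is moved more than 30 mm (distance of puck_mid from where it was at the start of the episode above 0.03 m).
It also fails if it takes over 48 s, if anything falls off the work surface, if the arm or the gripper's body presses on something with over 40 N, if the wrist force passes 120 N, or if a joint passes its speed limit or range.

## Working session

There is one attempt and no reset: what is moved stays moved. The work goes in short steps, Python scripts to look and compute and a tool call to move; the robot and the scene stay as the last step left them, time stands still between calls to the robot, and variables do not carry over. Pictures are saved under pics/ and viewed, at most 10 in all, crops included, and the job is handed in when it is done.

Besides the shell and the picture viewer there is one more tool, called after "Emit:" as name([rows], argument=value, ...), one row to a line, values as JSON. move_arm: Moves the arm, as the interface text tells. Its arguments: {"type":"object","properties":{"commands":{"type":"array"}},"required":["commands"]}

```bash
mkdir -p pics; ls; python3 - <<'E'
from cell import state, read_camera, camera_info, env
import cv2
s=state();print(s)
for n in ["scene","top"]:
    im=read_camera(n);cv2.imwrite(f"pics/{n}0.png",im);c=camera_info(n);print(n,c["K"],c["cam_to_world"])
E
```

```text
pics
{'t': 0.0, 'joints': array([-1.41159983e+00,  4.91548522e-01,  1.55943224e+00,  5.90407243e-06,
        1.09169677e+00, -1.05603850e-01]), 'qvel': array([-1.14599621e-03,  2.76438753e-04, -6.68195582e-04,  2.01638314e-03,
        1.82124082e-03,  2.86521041e-05]), 'tau': array([ 3.71142247e-03, -6.12636638e+01, -2.58177102e+01,  6.93826843e-02,
        4.82260936e-02, -6.53404823e-05]), 'eef_pos': array([ 163.55644721, -602.97680464,  214.07453195]), 'tcp_rot': array([-3.14051437e+00, -1.19561297e-04,  2.64797559e-01]), 'ft_force': array([-0.05349183, -0.79243898,  0.07731546]), 'moment': array([-0.00314896,  0.05792504,  0.02815437]), 'grip_force': 0.0, 'opening': 1.0020870386657197}
scene [[442.30197051   0.         320.39975045]
 [  0.         442.30197051 246.61792108]
 [  0.           0.           1.        ]] [[ 7.91167326e-01  3.91706786e-01 -4.69702094e-01  1.04764371e+03]
 [ 6.11438548e-01 -5.24211549e-01  5.92743750e-01 -7.22128577e+02]
 [-1.40415129e-02 -7.56153454e-01 -6.54243678e-01  7.93673561e+02]
 [ 0.00000000e+00  0.00000000e+00  0.00000000e+00  1.00000000e+00]]
top [[493.32821609   0.         323.44858839]
 [  0.         493.32821609 240.20462996]
 [  0.           0.           1.        ]] [[-2.64852412e-02 -9.90026259e-01  1.38371015e-01  3.96730195e+02]
 [-9.99461155e-01  2.89101079e-02  1.55436902e-02 -8.36630217e+01]
 [-1.93889825e-02 -1.37884776e-01 -9.90258479e-01  1.03341873e+03]
 [ 0.00000000e+00  0.00000000e+00  0.00000000e+00  1.00000000e+00]]
```

View pics/top0.png

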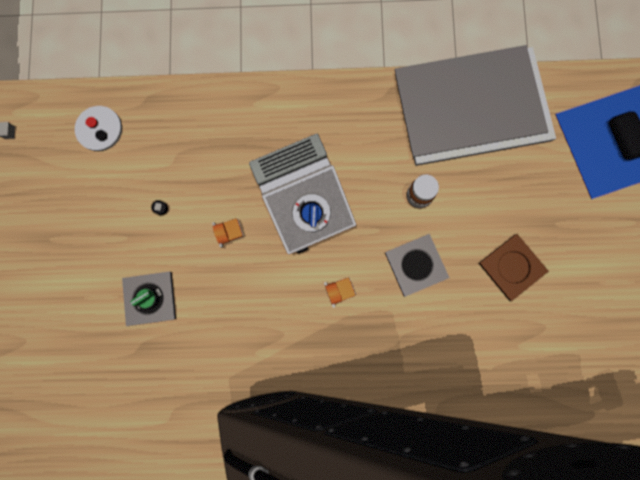

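View pics/scene0.png

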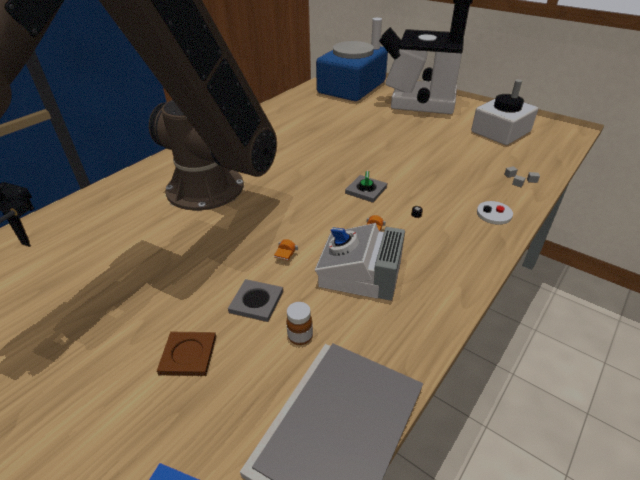

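Top view: blue filter in the lamp port at (312,213), empty grey tray (417,265), green filter tray (148,298), jar (423,190), puck (160,208). The brown tray (514,267) is a decoy, and the orange things at (228,231) and (340,291) are distractors. I'll enlarge the port and take coarse positions.

```bash
cat > h.py <<'E'
import numpy as np, cv2
from cell import state, read_camera, camera_info, env
from scipy.spatial.transform import Rotation as R
def ray(c,uv):
    T=np.array(c["cam_to_world"]);d=T[:3,:3]@np.linalg.inv(c["K"])@[uv[0],uv[1],1];return T[:3,3],d/np.linalg.norm(d)
def onz(c,uv,z):
    o,d=ray(c,uv);return o+d*(z-o[2])/d[2]
def onplane(c,uv,p,n):
    o,d=ray(c,uv);return o+d*(np.dot(np.array(p)-o,n)/np.dot(d,n))
def tri(c1,u1,c2,u2):
    o1,d1=ray(c1,u1);o2,d2=ray(c2,u2)
    s=np.linalg.lstsq(np.c_[d1,-d2],o2-o1,rcond=None)[0];a=o1+s[0]*d1;b=o2+s[1]*d2
    return (a+b)/2,np.linalg.norm(a-b)
def blobs(m,mn=5):
    n,l,s,c=cv2.connectedComponentsWithStats(m.astype(np.uint8))
    return [(int(s[i,4]),c[i].round(1).tolist(),s[i,:4].tolist()) for i in range(1,n) if s[i,4]>=mn]
def hsv(im): return cv2.split(cv2.cvtColor(im,cv2.COLOR_BGR2HSV))
def red(im):
    h,s,v=hsv(im);return ((h<8)|(h>172))&(s>110)&(v>60)
def blue(im):
    h,s,v=hsv(im);return (h>100)&(h<130)&(s>120)&(v>40)
E
python3 - <<'E'
from h import *
im=cv2.imread("pics/top0.png");sc=cv2.imread("pics/scene0.png")
ct=camera_info("top");cs=camera_info("scene")
for n,i,w in(("top",im,(230,130,140,130)),("scene",sc,(300,215,120,90))):
    x,y,a,b=w;k=i[y:y+b,x:x+a]
    print(n,"red",[(A,[c[0]+x,c[1]+y]) for A,c,_ in blobs(red(k),3)],"blue",[(A,[c[0]+x,c[1]+y]) for A,c,_ in blobs(blue(k),10)])
a=cv2.resize(im[130:260,240:440],(800,520),interpolation=2);cv2.imwrite("pics/c1.png",a)
for n,u,z in(("tray",(417,265),16),("port",(312,213),101),("jar",(424,185),85),("green",(148,298),16),("puck",(160,208),22),("grillecorner L",(250,162),112),("grille R",(322,136),112)):
    p=onz(ct,u,z);print(n,p.round(0),np.hypot(p[0],p[1]).round())
E
```

```text
top red [(4, [297.2, 204.2]), (3, [325.7, 221.3])] blue [(287, [310.8, 212.6])]
scene red [] blue [(187, [339.9, 236.0])]
tray [ 482. -259.   16.] 547.0
port [580. -48. 101.] 583.0
jar [ 633. -269.   85.] 688.0
green [429. 297.  16.] 522.0
puck [616. 274.  22.] 675.0
grillecorner L [682.  69. 112.] 686.0
grille R [730. -72. 112.] 733.0
```

View pics/c1.png

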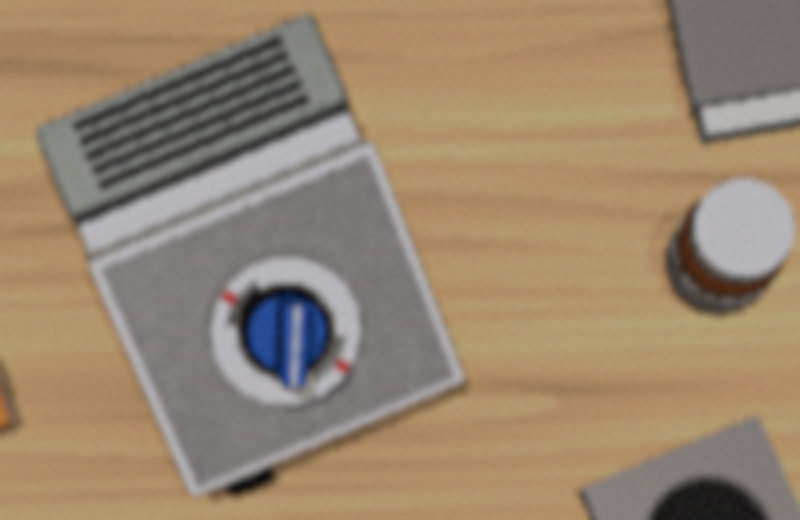

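The crop confirms the target: the blue bar filter sits in the lamp collar, with red marks at about (297.5,204.5) and (325.6,221.5) in the full image and the bar running near-vertical. Next I compute the port frame and an approach pose.

```bash
cat >> h.py <<'E'
def plan(p,Rt):
    s=state();d=(np.array(p)-s["eef_pos"])/10;R0=R.from_euler("xyz",s["tcp_rot"])
    w=(R.from_matrix(Rt)*R0.inv()).as_rotvec(degrees=True)
    print("shift cm",d.round(2),"rot deg",w.round(1),"|",np.linalg.norm(w).round(1),"rows>=",np.ceil(max(np.linalg.norm(d)/5,np.linalg.norm(w)/8.59)))
def toolR(xdir,n):
    z=-np.array(n);x=np.array(xdir)-np.dot(xdir,z)*z;x/=np.linalg.norm(x);return np.c_[x,np.cross(z,x),z]
def norm_of(yaw):
    a=np.radians(25);return np.array([-np.sin(a)*np.cos(yaw),-np.sin(a)*np.sin(yaw),np.cos(a)])
E
python3 - <<'E'
from h import *
ct=camera_info("top");C=lambda u,v:(240+u/4,130+v/4)
# ridge line back edge of slope, back top edge (both level)
yaws=[]
for a,b in(((40,130),(312,15)),((80,215),(348,105)),((90,258),(375,145))):
    d=onz(ct,C(*b),112)-onz(ct,C(*a),112);yaws.append(np.arctan2(d[0],-d[1]))
d=onz(ct,C(462,382),60)-onz(ct,C(195,492),60);yaws.append(np.arctan2(d[0],-d[1]))
print(np.degrees(yaws).round(1)); y=np.mean(yaws);n=norm_of(y)
p0=onz(ct,(311.5,213),101.3)
m=[onplane(ct,u,p0,n) for u in((297.3,204.3),(325.6,221.5))]
c=(m[0]+m[1])/2;port=c-18*n;print("marks",m,np.linalg.norm(m[0]-m[1]),"port",port)
xm=(m[0]-m[1]);xm/=np.linalg.norm(xm)
# bar: top ends
t=port+52*n
b=[onplane(ct,C(*u),t,n) for u in((297,305),(290,388))];xb=b[0]-b[1];print("bar",b,np.linalg.norm(xb))
xb/=np.linalg.norm(xb);print("bar->mark ccw deg",np.degrees(np.arctan2(np.dot(n,np.cross(xb,xm)),xb@xm)))
Rt=toolR(xb,n)
plan(port+140*n,Rt)
s=state();T=camera_info("wrist")["cam_to_world"];Rc=R.from_euler("xyz",s["tcp_rot"]).as_matrix()
print("wrist cam in tool",(Rc.T@(T[:3,3]-s["eef_pos"])).round(1),(Rc.T@T[:3,:3]).round(2))
E
```

```text
[21.9 21.2 20.4 20.9]
marks [array([595.96351435, -21.19681321, 112.44934269]), array([565.05758335, -74.00256018,  90.1372154 ])] 65.1264501423434 port [587.60730076 -44.86024888  84.97973888]
bar [array([585.40942134, -54.3230678 , 139.81022827]), array([549.17568886, -49.61789379, 124.83786322])] 39.486627444268485
bar->mark ccw deg 62.04697374985445
shift cm [36.88 53.68 -0.23] rot deg [ 13.  -21.5 -20. ] | 32.1 rows>= 14.0
wrist cam in tool [  72.5    1.4 -170.1] [[-0.   -0.97 -0.26]
 [ 1.   -0.   -0.  ]
 [ 0.   -0.26  0.97]]
```

Emit:
move_arm([
  [[2.3, 3.35, 0.2], [0, 0, 0], 1],
  [[2.3, 3.35, 0.2], [0, 0, 0], 1],
  [[2.3, 3.35, 0.2], [0, 0, -2], 1],
  [[2.3, 3.35, 0.2], [0, 0, -2], 1],
  [[2.3, 3.35, 0.2], [0, 0, -2], 1],
  [[2.3, 3.35, 0], [1, -2, -2], 1],
  [[2.3, 3.35, 0], [1, -2, -2], 1],
  [[2.3, 3.35, 0], [1, -2, -2], 1],
  [[2.3, 3.35, 0], [1, -2, -2], 1],
  [[2.3, 3.35, 0], [1, -2, -2], 1],
])

```text
t: 1.1
eef_pos: [394.2, -266.8, 224.6]
tcp_rot: [-3.065, -0.181, -0.024]
ft_force: [1.0, -0.0, -0.5]
opening: 0.999
grip_force: 0.0
```

Emit:
move_arm([
  [[2.3, 3.35, 0], [1, -2, -1], 1],
  [[2.3, 3.35, 0], [1, -2, -1], 1],
  [[2.3, 3.35, 0], [1, -2, -1], 1],
  [[2.3, 3.35, -0.2], [2, -2, -1], 1],
  [[2.3, 3.35, -0.2], [2, -2, 0], 1],
  [[2.3, 3.35, -0.2], [1, -1.5, 0], 1],
  [[0, 0, 0], [0, 0, 0], 1],
  [[0, 0, 0], [0, 0, 0], 1],
])

```text
t: 1.9
eef_pos: [531.4, -66.7, 218.3]
tcp_rot: [-2.904, -0.366, -0.136]
ft_force: [0.3, -1.0, 0.6]
opening: 0.998
grip_force: 0.0
```

```bash
python3 - <<'E'
from h import *
c=camera_info("wrist");im=read_camera("wrist");cv2.imwrite("pics/w1.png",im)
s=state();print(s["t"],s["eef_pos"],s["joints"].round(2),s["ft_force"].round(1))
print("red",blobs(red(im),10),"blue",blobs(blue(im),50))
E
```

```text
1.95 [531.3226372  -67.37923728 218.51140292] [-0.42  0.26  2.01  0.55  0.66  0.84] [-0.1  0.2  0.3]
red [(52, [1.6, 105.0], [0, 99, 5, 14]), (32, [290.4, 215.9], [287, 213, 7, 7]), (35, [360.7, 251.9], [357, 249, 8, 7])] blue [(1724, [325.9, 236.2], [302, 211, 49, 59])]
```

View pics/w1.png

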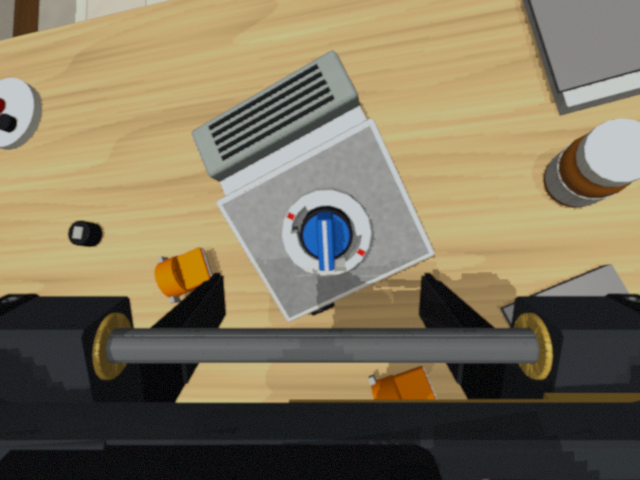

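Wrist view: red marks at (290.4,215.9) and (360.7,251.9), and the bar's light top runs about (325,222)–(326.5,270). I refine with these.

```bash
python3 - <<'E'
from h import *
c=camera_info("wrist");im=cv2.imread("pics/w1.png")
k=im[205:275,295:360];h,s,v=hsv(k);m=(h>100)&(h<130)&(v>140)&(s<190)&(s>40)
pts=np.argwhere(m)[:,::-1]+[295,205]
n_,l,st,ce=cv2.connectedComponentsWithStats(m.astype(np.uint8));i=1+np.argmax(st[1:,4]);q=(np.argwhere(l==i)[:,::-1]+[295,205]).astype(np.float32)
r=cv2.minAreaRect(q);print(len(q),r,q.min(0),q.max(0))
box=cv2.boxPoints(r);e=sorted(box.tolist(),key=lambda p:p[1]);e0=np.mean(e[:2],0);e1=np.mean(e[2:],0);print(e0,e1)
for yd in(20,21,22):
    n=norm_of(np.radians(yd))
    p0=onz(c,(325.5,233.9),101.3);mk=[onplane(c,u,p0,n) for u in((290.4,215.9),(360.7,251.9))]
    port=(mk[0]+mk[1])/2-18*n;xm=mk[0]-mk[1];L=np.linalg.norm(xm);xm/=L
    b=[onplane(c,u,port+52*n,n) for u in(e0,e1)];xb=b[0]-b[1];Lb=np.linalg.norm(xb);xb/=Lb;bc=(b[0]+b[1])/2-52*n
    print(yd,"port",port.round(1),L.round(1),"bar axis pt",bc.round(1),Lb.round(1),"ccw",np.degrees(np.arctan2(n@np.cross(xb,xm),xb@xm)).round(1))
    plan((port+bc)/2+60*n,toolR(xb,n)); plan((port+bc)/2+26*n,toolR(xb,n))
# triangulate marks with top cam
ct=camera_info("top")
print(tri(c,(290.4,215.9),ct,(297.3,204.3)),tri(c,(360.7,251.9),ct,(325.6,221.5)))
E
```

```text
247 ((325.5, 244.5), (51.0, 15.0), 90.0) [318. 219.] [333. 270.]
[325.5 219. ] [325.5 270. ]
20 port [586.6 -45.2  84.9] 65.1 bar axis pt [587.4 -46.   85.1] 39.0 ccw 62.4
shift cm [ 3.18  1.31 -7.92] rot deg [-2.2 -1.1 -1. ] | 2.6 rows>= 2.0
shift cm [  4.53   1.8  -11.  ] rot deg [-2.2 -1.1 -1. ] | 2.6 rows>= 3.0
21 port [586.6 -45.1  84.9] 65.1 bar axis pt [587.3 -45.7  85.1] 39.0 ccw 62.4
shift cm [ 3.19  1.29 -7.92] rot deg [-1.8 -1.  -0.8] | 2.2 rows>= 2.0
shift cm [  4.53   1.8  -11.  ] rot deg [-1.8 -1.  -0.8] | 2.2 rows>= 3.0
22 port [586.5 -45.   84.9] 65.2 bar axis pt [587.1 -45.3  85.1] 38.9 ccw 62.3
shift cm [ 3.2   1.27 -7.92] rot deg [-1.5 -0.8 -0.6] | 1.8 rows>= 2.0
shift cm [  4.53   1.81 -11.  ] rot deg [-1.5 -0.8 -0.6] | 1.8 rows>= 3.0
(array([595.76492634, -21.12544052, 111.14889126]), np.float64(0.9383455030917619)) (array([563.83504841, -74.37242573,  94.66371711]), np.float64(1.040980957347294))
```

Emit:
move_arm([
  [[0.8, 0.35, -2.0], [-0.6, -0.3, -0.3], 1],
  [[0.8, 0.35, -2.0], [-0.6, -0.3, -0.3], 1],
  [[0.8, 0.3, -2.0], [-0.6, -0.4, -0.2], 1],
  [[0.8, 0.3, -1.9], [0, 0, 0], 1],
  [[0.45, 0.15, -1.0], [0, 0, 0], 1],
  [[0.45, 0.2, -1.05], [0, 0, 0], 1],
  [[0.45, 0.15, -1.05], [0, 0, 0], 1],
  [[0, 0, 0], [0, 0, 0], 1],
  [[0, 0, 0], [0, 0, 0], 1],
])

```text
t: 2.85
eef_pos: [576.8, -50.1, 108.8]
tcp_rot: [-2.934, -0.388, -0.142]
ft_force: [-0.3, 0.4, -0.3]
opening: 0.999
grip_force: 0.0
```

```bash
cat > g.py <<'E'
from h import *
P=np.array([586.6,-45.1,84.9]);n=norm_of(np.radians(21))
ux=np.array([np.cos(np.radians(21))*np.cos(np.radians(25)),np.sin(np.radians(21))*np.cos(np.radians(25)),np.sin(np.radians(25))]);uy=np.cross(n,ux)
def rep():
    s=state();M=R.from_euler("xyz",s["tcp_rot"]).as_matrix();d=s["eef_pos"]-P
    print("t",s["t"],"along n",(d@n).round(1),"lat upslope/left",(d@ux).round(1),(d@uy).round(1),"in tool",(M.T@d).round(1),"tilt",np.degrees(np.arccos(-M[:,2]@n)).round(2),"toolx ang in port plane",np.degrees(np.arctan2(M[:,0]@uy,M[:,0]@ux)).round(1),"F",s["ft_force"].round(1),"M",s["moment"].round(2),"op",s["opening"],"grip",s["grip_force"],"q",s["joints"].round(2))
E
python3 -c "
from g import *
rep();print(n)"
```

```text
t 2.85 along n 26.3 lat upslope/left 0.2 -1.2 in tool [  0.8   0.9 -26.3] tilt 0.08 toolx ang in port plane -26.8 F [-0.3  0.4 -0.3] M [-0.02  0.22 -0.01] op 0.9987792789755 grip 0.0 q [-0.33  0.48  2.05  0.82  0.38  0.61]
[-0.39454814 -0.15145284  0.90630779]
```

Emit:
move_arm([
  [[0, 0, 0], [0, 0, 0], 0],
  [[0, 0, 0], [0, 0, 0], 0],
  [[0, 0, 0], [0, 0, 0], 0],
  [[0, 0, 0], [0, 0, 0], 0],
  [[0, 0, 0], [0, 0, 0], 0],
  [[0, 0, 0], [0, 0, 0], 0],
  [[0, 0, 0], [0, 0, 0], 0],
  [[0, 0, 0], [0, 0, 0], 0],
])

```text
t: 3.65
eef_pos: [577.1, -49.2, 108.6]
tcp_rot: [-2.934, -0.388, -0.141]
ft_force: [-0.2, -0.6, 0.2]
opening: 0.383
grip_force: 0.0
```

```bash
python3 -c "
from g import *
rep();c=camera_info('wrist');im=read_camera('wrist');cv2.imwrite('pics/w2.png',im)
print(blobs(red(im),10))
print((62.4*n).round(1),(6*n).round(2))"
```

```text
t 3.65 along n 25.9 lat upslope/left 0.7 -0.4 in tool [  0.8   0.1 -25.9] tilt 0.08 toolx ang in port plane -26.7 F [-0.2 -0.6  0.2] M [-0.05  0.28  0.06] op 0.38261557913979505 grip 0.0 q [-0.33  0.48  2.05  0.82  0.38  0.61]
[(99, [260.2, 263.9], [254, 259, 13, 11])]
[-24.6  -9.5  56.6] [-2.37 -0.91  5.44]
```

View pics/w2.png

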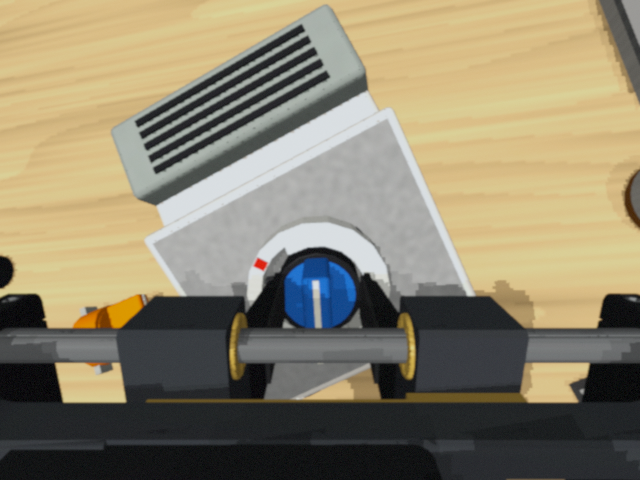

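The fingers straddle the bar, which is centred at (317,300), and they are still closing at 0.38. I keep closing.

Emit:
move_arm([
  [[0, 0, 0], [0, 0, 0], 0],
  [[0, 0, 0], [0, 0, 0], 0],
  [[0, 0, 0], [0, 0, 0], 0],
  [[0, 0, 0], [0, 0, 0], 0],
  [[0, 0, 0], [0, 0, 0], 0],
])

```text
t: 4.2
eef_pos: [577.1, -49.2, 108.7]
tcp_rot: [-2.934, -0.388, -0.141]
ft_force: [-0.4, 0.5, 1.2]
opening: 0.128
grip_force: 30.0
```

```bash
python3 -c "
from g import *
rep()"
```

```text
t 4.2 along n 25.9 lat upslope/left 0.7 -0.4 in tool [  0.8   0.  -25.9] tilt 0.08 toolx ang in port plane -26.7 F [-0.4  0.5  1.2] M [0.03 0.27 0.08] op 0.1279511367229053 grip 29.98609185218811 q [-0.33  0.48  2.05  0.82  0.38  0.61]
```

Gripped at 12 mm. Now the anticlockwise turn about the port axis.

Emit:
move_arm([
  [[0, 0, 0], [-1.9, -0.73, 4.35], 0],
  [[0, 0, 0], [-1.9, -0.73, 4.35], 0],
  [[0, 0, 0], [-1.9, -0.73, 4.35], 0],
  [[0, 0, 0], [-1.9, -0.73, 4.35], 0],
  [[0, 0, 0], [-1.9, -0.73, 4.35], 0],
  [[0, 0, 0], [-1.9, -0.73, 4.35], 0],
  [[0, 0, 0], [-1.9, -0.73, 4.35], 0],
  [[0, 0, 0], [-1.9, -0.73, 4.35], 0],
  [[0, 0, 0], [-1.9, -0.73, 4.35], 0],
  [[0, 0, 0], [-1.9, -0.73, 4.35], 0],
])

```text
t: 5.2
eef_pos: [576.6, -47.3, 108.8]
tcp_rot: [2.975, -0.407, 0.777]
ft_force: [0.9, 12.1, 5.1]
opening: 0.121
grip_force: 30.0
```

Emit:
move_arm([
  [[0, 0, 0], [-1.9, -0.73, 4.35], 0],
  [[0, 0, 0], [-1.9, -0.73, 4.35], 0],
  [[0, 0, 0], [-1.9, -0.73, 4.35], 0],
  [[0, 0, 0], [0, 0, 0], 0],
  [[0, 0, 0], [0, 0, 0], 0],
  [[0, 0, 0], [0, 0, 0], 0],
])

```text
t: 5.8
eef_pos: [576.6, -47.2, 108.8]
tcp_rot: [2.878, -0.354, 1.039]
ft_force: [0.8, 11.6, 4.3]
opening: 0.125
grip_force: 30.0
```

```bash
python3 -c "
from g import *
rep();c=camera_info('wrist');im=read_camera('wrist');cv2.imwrite('pics/w3.png',im)
print(blobs(red(im),10));print((80*n/10).round(2))"
```

```text
t 5.8 along n 25.9 lat upslope/left 0.9 1.6 in tool [  1.8  -0.8 -25.9] tilt 0.27 toolx ang in port plane 35.7 F [ 0.8 11.6  4.3] M [ 2.28 -0.21  0.83] op 0.12535580015685865 grip 30.000086724758148 q [-0.33  0.48  2.05  0.82  0.38 -0.48]
[(107, [320.0, 227.6], [316, 222, 9, 12])]
[-3.16 -1.21  7.25]
```

View pics/w3.png

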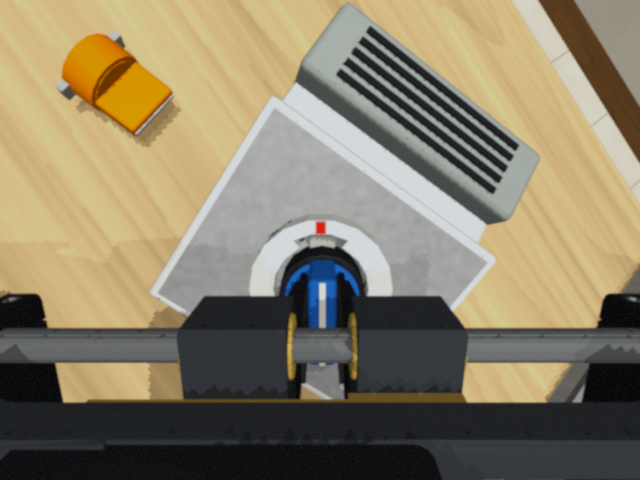

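The bar is in line with the red mark at (320,228). I ease the 12 N side load, then lift along the port axis.

Emit:
move_arm([
  [[0, 0.1, 0], [0, 0, 0], 0],
  [[0, 0, 0], [0, 0, 0], 0],
  [[-0.16, -0.06, 0.36], [0, 0, 0], 0],
  [[-0.16, -0.06, 0.36], [0, 0, 0], 0],
  [[0, 0, 0], [0, 0, 0], 0],
])

```text
t: 6.35
eef_pos: [573.6, -48.4, 116.2]
tcp_rot: [2.876, -0.353, 1.038]
ft_force: [-0.2, 6.9, 4.3]
opening: 0.125
grip_force: 30.0
```

```bash
python3 -c "
from g import *
rep()"
```

```text
t 6.35 along n 34.0 lat upslope/left 1.1 1.6 in tool [  1.9  -0.7 -34. ] tilt 0.17 toolx ang in port plane 35.7 F [-0.2  6.9  4.3] M [ 1.19 -0.02  0.48] op 0.12528846598404209 grip 29.996647238731384 q [-0.33  0.47  2.05  0.8   0.39 -0.46]
```

Emit:
move_arm([
  [[-0.2, -0.03, 0.45], [0, 0, 0], 0],
  [[-0.2, -0.03, 0.45], [0, 0, 0], 0],
  [[-0.4, -0.15, 0.9], [0, 0, 0], 0],
  [[-0.6, -0.23, 1.36], [0, 0, 0], 0],
  [[-0.6, -0.23, 1.36], [0, 0, 0], 0],
  [[-0.8, -0.3, 1.8], [0, 0, 0], 0],
  [[-0.8, -0.3, 1.8], [0, 0, 0], 0],
  [[0, 0, 0], [0, 0, 0], 0],
  [[0, 0, 0], [0, 0, 0], 0],
])

```text
t: 7.25
eef_pos: [537.9, -62.4, 197.3]
tcp_rot: [2.873, -0.352, 1.038]
ft_force: [-0.1, -0.5, -0.4]
opening: 0.126
grip_force: 30.0
```

```bash
python3 - <<'E'
from g import *
rep()
im=read_camera("scene");cv2.imwrite("pics/s2.png",im)
t=read_camera("top");cv2.imwrite("pics/t2.png",t)
c=camera_info("top")
# empty tray: black recess ellipse + grey plate in first top picture
t0=cv2.imread("pics/top0.png");x,y=375,225;k=t0[y:y+80,x:x+85];h,s,v=hsv(k)
print("dark",[b for b in blobs(v<60,100)])
g=(s<60)|(v<60)
for b in blobs(g,500):print("plate",b)
cn=max(cv2.findContours(g.astype(np.uint8),0,2)[0],key=cv2.contourArea);r=cv2.minAreaRect(cn);ctr=np.array(r[0])+[x,y]
print(r,ctr,"plate centre",onz(c,ctr,16).round(1),"sides",[np.linalg.norm(onz(c,p+[x,y],16)-onz(c,q+[x,y],16)).round() for p,q in zip(cv2.boxPoints(r),np.roll(cv2.boxPoints(r),-1,0))])
cn=max(cv2.findContours((v<60).astype(np.uint8),0,2)[0],key=cv2.contourArea);e=cv2.fitEllipse(cn);print(e,"recess",onz(c,np.array(e[0])+[x,y],16).round(1), e[1][0]/493*1020)
E
```

```text
t 7.25 along n 123.7 lat upslope/left 0.7 1.3 in tool [   1.5   -0.4 -123.7] tilt 0.15 toolx ang in port plane 35.7 F [-0.1 -0.5 -0.4] M [-0.13  0.32 -0.01] op 0.12553487336942604 grip 29.994564950466156 q [-0.39  0.29  2.04  0.58  0.55 -0.27]
dark [(702, [41.7, 39.6], [27, 25, 31, 30])]
plate (2338, [41.5, 39.8], [11, 9, 63, 62])
((41.54423522949219, 39.60053253173828), (48.694759368896484, 48.548309326171875), 66.25050354003906) [416.54423523 264.60053253] plate centre [ 482.6 -258.2   16. ] sides [np.float64(101.0), np.float64(100.0), np.float64(100.0), np.float64(99.0)]
((41.72903823852539, 39.59010696411133), (28.83025550842285, 29.38248062133789), 115.31768798828125) recess [ 482.6 -258.5   16. ] 59.64880450018521
```

```bash
python3 - <<'E'
from g import *
s=state();R0=R.from_euler("xyz",s["tcp_rot"]);z=R0.as_matrix()[:,2]
a=np.cross(z,[0,0,-1]);w=a/np.linalg.norm(a)*np.arccos(-z[2]);Rt=(R.from_rotvec(w)*R0).as_matrix()
print("toolx",Rt[:,0].round(2));tx=Rt[:,0]
plan(np.array([482.6,-258.3,130])+1.5*tx,Rt)
im=cv2.imread("pics/s2.png");cv2.imwrite("pics/s2c.png",cv2.resize(im[120:360,180:420],(600,600)))
E
```

```text
toolx [ 0.55  0.84 -0.  ]
shift cm [ -5.44 -19.5   -6.63] rot deg [-9.  23.4  0. ] | 25.1 rows>= 5.0
```

View pics/s2c.png

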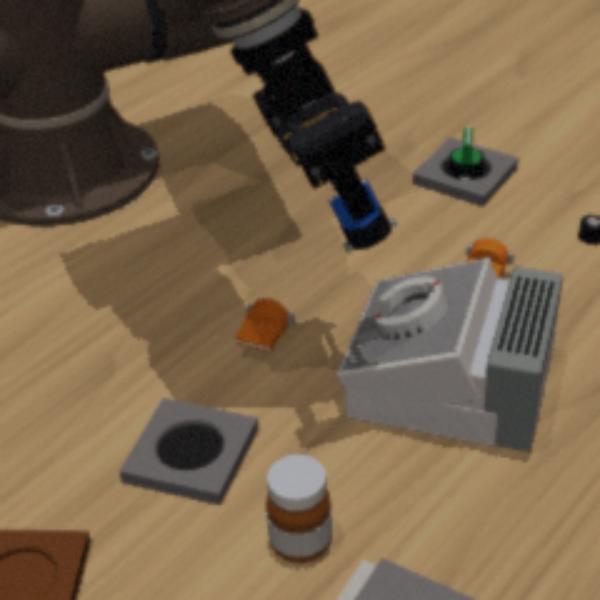

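The filter is held clear of the port, at about (360,215) in the crop. Now I carry it over the empty tray while levelling the tool.

Emit:
move_arm([
  [[-0.7, -2.0, 0], [-0.9, 2.3, 0], 0],
  [[-0.7, -2.2, 0], [-0.9, 2.3, 0], 0],
  [[-0.7, -2.2, 0], [-0.9, 2.3, 0], 0],
  [[-0.7, -2.2, 0], [-0.9, 2.4, 0], 0],
  [[-0.6, -2.2, -1], [-0.9, 2.4, 0], 0],
  [[-0.6, -2.2, -1.1], [-0.9, 2.4, 0], 0],
  [[-0.4, -2.2, -1.1], [-0.9, 2.4, 0], 0],
  [[-0.4, -2.2, -1.1], [-0.9, 2.3, 0], 0],
  [[-0.4, -1.6, -1.1], [-0.9, 2.3, 0], 0],
  [[-0.2, -0.5, -1.2], [-0.9, 2.3, 0], 0],
])

```text
t: 8.35
eef_pos: [483.8, -258.4, 129.4]
tcp_rot: [-3.14, 0.001, 0.989]
ft_force: [0.7, 0.2, -1.2]
opening: 0.124
grip_force: 30.0
```

Emit:
move_arm([
  [[0, 0, -1.5], [0, 0, 0], 0],
  [[0, 0, -1.5], [0, 0, 0], 0],
  [[0, 0, -1.5], [0, 0, 0], 0],
  [[0, 0, 0], [0, 0, 0], 0],
  [[0, 0, 0], [0, 0, 0], 0],
])

```text
t: 8.85
eef_pos: [483.9, -256.9, 85.5]
tcp_rot: [-3.141, -0.0, 0.99]
ft_force: [0.4, 0.1, -1.6]
opening: 0.126
grip_force: 30.0
```

```bash
python3 - <<'E'
from g import *
s=state();M=R.from_euler("xyz",s["tcp_rot"]).as_matrix();print(s["t"],s["eef_pos"],M.round(3),s["joints"].round(2),s["ft_force"].round(1),s["opening"])
im=read_camera("wrist");cv2.imwrite("pics/w4.png",im);cv2.imwrite("pics/t3.png",read_camera("top"));cv2.imwrite("pics/s3.png",read_camera("scene"))
a=cv2.imread("pics/s3.png")[220:350,200:330];cv2.imwrite("pics/m.png",np.hstack([cv2.resize(im,(440,330)),cv2.resize(a,(330,330))]))
plan(np.array([482.6,-258.3,40])+1.5*M[:,0],M)
E
```

```text
8.85 [ 483.94400461 -256.93716677   85.53967966] [[ 0.548  0.836 -0.   ]
 [ 0.836 -0.548  0.001]
 [ 0.    -0.001 -1.   ]] [-0.61  0.55  1.88  0.    0.71 -0.03] [ 0.4  0.1 -1.6] 0.12554845105005555
shift cm [-0.08  0.02 -4.66] rot deg [0.1 0.1 0. ] | 0.1 rows>= 1.0
```

View pics/m.png

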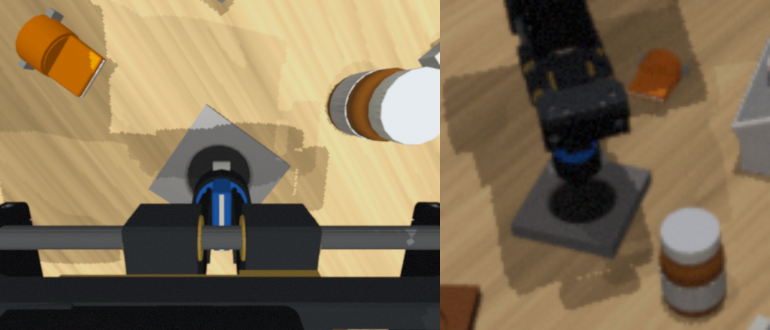

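Wrist and scene views show the filter centred over the recess (recess at about x=219 and bar at x=221 in the left half), with the jar clear. I lower it.

Emit:
move_arm([
  [[0, 0, -1.2], [0, 0, 0], 0],
  [[0, 0, -1.2], [0, 0, 0], 0],
  [[0, 0, -1.2], [0, 0, 0], 0],
  [[0, 0, -0.8], [0, 0, 0], 0],
  [[0, 0, -0.3], [0, 0, 0], 0],
  [[0, 0, 0], [0, 0, 0], 0],
  [[0, 0, 0], [0, 0, 0], 0],
])

```text
t: 9.7
eef_pos: [484.0, -257.2, 39.2]
tcp_rot: [3.141, -0.0, 0.99]
ft_force: [-0.0, -0.4, -1.1]
opening: 0.125
grip_force: 30.0
```

Emit:
move_arm([
  [[0, 0, -0.15], [0, 0, 0], 0],
  [[0, 0, -0.15], [0, 0, 0], 0],
  [[0, 0, 0], [0, 0, 0], 0],
  [[0, 0, 0], [0, 0, 0], 0],
])

```text
t: 10.1
eef_pos: [483.9, -257.1, 36.1]
tcp_rot: [3.141, -0.0, 0.99]
ft_force: [-0.3, 0.5, -0.6]
opening: 0.123
grip_force: 30.0
```

Emit:
move_arm([
  [[0, 0, -0.1], [0, 0, 0], 0],
  [[0, 0, -0.05], [0, 0, 0], 0],
  [[0, 0, 0], [0, 0, 0], 0],
  [[0, 0, 0], [0, 0, 0], 0],
])

```text
t: 10.5
eef_pos: [483.9, -257.1, 34.6]
tcp_rot: [3.141, -0.0, 0.99]
ft_force: [-0.4, -0.2, -0.9]
opening: 0.124
grip_force: 30.0
```

Emit:
move_arm([
  [[0, 0, -0.05], [0, 0, 0], 0],
  [[0, 0, -0.05], [0, 0, 0], 0],
  [[0, 0, 0], [0, 0, 0], 0],
  [[0, 0, 0], [0, 0, 0], 0],
])

```text
t: 10.9
eef_pos: [483.9, -257.2, 33.9]
tcp_rot: [3.141, -0.0, 0.99]
ft_force: [-1.4, -0.5, 6.5]
opening: 0.124
grip_force: 30.0
```

Contact at the expected height (TCP 33.9, so underside about 8 mm). I press slightly more, hold, then release.

Emit:
move_arm([
  [[0, 0, -0.05], [0, 0, 0], 0],
  [[0, 0, 0], [0, 0, 0], 0],
  [[0, 0, 0], [0, 0, 0], 0],
  [[0, 0, 0], [0, 0, 0], 0],
])

```text
t: 11.3
eef_pos: [483.9, -257.2, 33.9]
tcp_rot: [3.141, -0.0, 0.99]
ft_force: [-3.0, 1.6, 12.8]
opening: 0.123
grip_force: 30.0
```

```bash
python3 - <<'E'
from g import *
s=state();print(s["eef_pos"],s["ft_force"].round(1),s["moment"].round(2),s["tcp_rot"])
t=read_camera("top");cv2.imwrite("pics/t4.png",t)
E
```

```text
[ 483.90552484 -257.17524102   33.86303616] [-3.   1.6 12.8] [0.36 0.58 0.02] [ 3.14060130e+00 -2.11333285e-04  9.90065624e-01]
```

Emit:
move_arm([
  [[0, 0, 0.1], [0, 0, 0], 0],
  [[0, 0, 0], [0, 0, 0], 0.5],
  [[0, 0, 0], [0, 0, 0], 0.5],
  [[0, 0, 0], [0, 0, 0], 0.5],
  [[0, 0, 0], [0, 0, 0], 0.5],
  [[0, 0, 0], [0, 0, 0], 0.5],
  [[0, 0, 0], [0, 0, 0], 0.5],
  [[0, 0, 0], [0, 0, 0], 0.5],
])

```text
t: 12.15
eef_pos: [483.9, -257.1, 34.0]
tcp_rot: [3.141, -0.0, 0.99]
ft_force: [-0.7, -0.5, -0.1]
opening: 0.498
grip_force: 0.0
```

Emit:
move_arm([
  [[0, 0, 0.5], [0, 0, 0], 0.5],
  [[0, 0, 1.5], [0, 0, 0], 0.5],
  [[0, 0, 2], [0, 0, 0], 0.5],
  [[0, 0, 2], [0, 0, 0], 0.5],
  [[0, 0, 2], [0, 0, 0], 0.5],
  [[0, 0, 0], [0, 0, 0], 0.5],
])

```text
t: 12.75
eef_pos: [484.8, -257.7, 116.6]
tcp_rot: [3.137, -0.0, 0.99]
ft_force: [0.5, -1.2, -0.2]
opening: 0.504
grip_force: 0.0
```

```bash
python3 - <<'E'
from g import *
s=state();print(s["t"],s["eef_pos"],s["ft_force"].round(1),s["opening"])
c=camera_info("wrist");im=read_camera("wrist");sc=read_camera("scene");cv2.imwrite("pics/w5.png",im);cv2.imwrite("pics/s5.png",sc)
a=cv2.resize(im[120:400,180:460],(400,400));b=cv2.resize(sc[250:330,215:295],(400,400));cv2.imwrite("pics/m2.png",np.hstack([a,b]))
print(blobs(blue(im),50))
E
```

```text
12.75 [ 484.81999884 -257.67316633  116.6039287 ] [ 0.5 -1.2 -0.2] 0.5042625279716524
[(2178, [320.1, 252.1], [293, 223, 55, 69])]
```

View pics/m2.png

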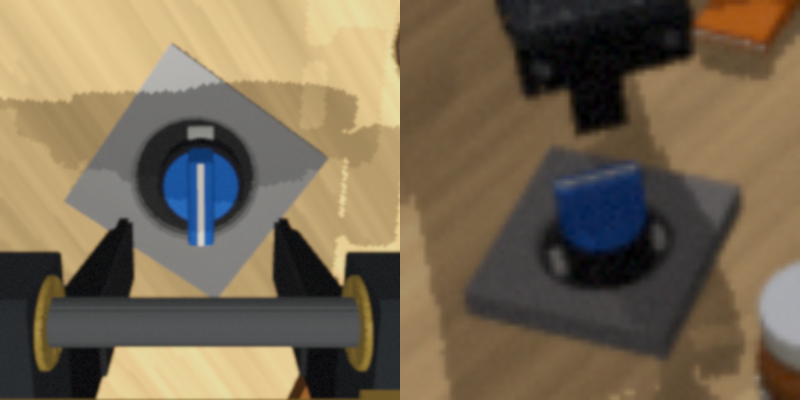

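The filter stands in the recess with its lugs inside it. I check centring and tilt numerically.

```bash
python3 - <<'E'
from g import *
c=camera_info("wrist");I=lambda u,v:(180+u*.7,120+v*.7)
k=[onz(c,I(*u),16) for u in((172,43),(327,157),(213,297),(65,201))];print("plate",np.mean(k,0).round(1),[np.linalg.norm(k[i]-k[i-1]).round() for i in range(4)])
im=cv2.imread("pics/w5.png");m=blue(im).astype(np.uint8)
print("barrel top",onz(c,I((163+239)/2,186),30).round(1))
e=[onz(c,I(201,v),60) for v in(163,245)];print("bar top",np.mean(e,0).round(1),np.linalg.norm(e[0]-e[1]))
s=cv2.imread("pics/s5.png");h=camera_info("scene");J=lambda u,v:(215+u/5,250+v/5)
# bar-top ends in the scene view, two-view heights
for w,q in(((201,163),(638,168)),((201,245),(557,184))): print(tri(c,I(*w),h,J(*q)))
E
```

```text
plate [ 479.9 -257.4   16. ] [np.float64(99.0), np.float64(97.0), np.float64(99.0), np.float64(96.0)]
barrel top [ 482.9 -259.3   30. ]
bar top [ 483.  -259.3   60. ] 37.97385090032328
(array([ 583.68435451, -195.13859067,  117.26770258]), np.float64(176.85990942055983))
(array([ 569.0852587 , -218.43406071,  129.48420689]), np.float64(165.172794335422))
```

```bash
python3 - <<'E'
from g import *
c=camera_info("wrist");I=lambda u,v:(180+u*.7,120+v*.7)
h=camera_info("scene");J=lambda u,v:(215+u/5,250+v/5)
z=[]
for w,q in(((201,163),(238,168)),((201,245),(157,184))):
    p,g=tri(c,I(*w),h,J(*q));print(p.round(1),g.round(1));z.append(p[2])
if all(abs(np.array(z)-60)<5): print(env.job_done())
E
```

```text
[ 494.2 -242.7   61.6] 1.4
[ 473.6 -273.7   63.8] 0.5
the job is handed in; nothing more can be done
None
```

The job is handed in: I turned the blue filter to the red marks, lifted it out, set it in the empty grey tray and pressed it down with about 13 N, then released it at 12.2 s; the last pictures show it upright, flat and about 3 mm off centre, and no verdict came back.

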